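# Put the bench's setting kit back in its nests

## Task

The set-up is finished: put the setting kit away. Lay each of the three steel setting blocks flat in the oak nest whose recess is cut to its size (large in blue felt, medium in green, small in red), and the brass bush over the post of the round stand, down on its seat. They are precision pieces, so lower them into place rather than dropping them, and leave the flat steel ring and the roll of black tape where they lie.

Things in the scene. Friction and masses are not known exactly. Their poses are not given: they have to be found in the camera images.
- block_large: the largest bright steel setting block, 30 wide x 60 long x 25 high mm, with two small dark holes in its top; loose, lying flat on the bench. Origin at the centre of the underside, z up, x along the width (30 mm, the side to grip), y along the length. Alike either way round; belongs in nest_large (blue felt)
- block_medium: the middle, flattest bright steel setting block, 25 wide x 50 long x 16 high mm, with two small dark holes in its top; loose, lying flat on the bench. Origin at the centre of the underside, z up, x along the width (25 mm, the side to grip), y along the length. Alike either way round; belongs in nest_medium (green felt)
- block_small: the smallest bright steel setting block, 20 wide x 45 long x 20 high mm, with one small dark hole in the middle in its top; loose, lying flat on the bench. Origin at the centre of the underside, z up, x along the width (20 mm, the side to grip), y along the length. Alike either way round; belongs in nest_small (red felt)
- brass_bush: plain brass centring bush (a short tube), outside diameter 56 mm, bore about 35 mm, 22 mm high; loose, standing on its end face on the bench. Origin on its axis at the underside, z up. To be gripped across its outside; belongs on bush_stand
- nest_large: oak nest fixed to the bench, 58 x 88 mm and 13 mm high, with brass screws in its corners and a rectangular recess lined with blue felt: recess 40 x 70 mm, its floor 6 mm above the bench, 7 mm deep, with a bevelled rim. It is cut for the 30 x 60 mm block. Origin at the centre of the underside (straight below the middle of the recess), z up, y along the recess's longer side
- nest_medium: oak nest fixed to the bench, 53 x 78 mm and 13 mm high, with brass screws in its corners and a rectangular recess lined with green felt: recess 35 x 60 mm, its floor 6 mm above the bench, 7 mm deep, with a bevelled rim. It is cut for the 25 x 50 mm block. Origin at the centre of the underside (straight below the middle of the recess), z up, y along the recess's longer side
- nest_small: oak nest fixed to the bench, 48 x 73 mm and 13 mm high, with brass screws in its corners and a rectangular recess lined with red felt: recess 30 x 55 mm, its floor 6 mm above the bench, 7 mm deep, with a bevelled rim. It is cut for the 20 x 45 mm block. Origin at the centre of the underside (straight below the middle of the recess), z up, y along the recess's longer side
- bush_stand: round oak stand fixed to the bench, 74 mm across, its grey-felted seat 10 mm above the bench, with a bare aluminium post in the middle, 22 mm in diameter, tapering at the top, which ends 36 mm above the bench. Origin at the centre of the underside, on the post's axis, z up
- flat_ring: bystander: bright steel ring, flat, 60 mm across and 12 mm high, loose; not part of the kit, stays where it lies. Origin on its axis at the underside
- tape_roll: bystander: roll of black tape, 57 mm across and 19 mm high, loose; not part of the kit, stays where it lies. Origin at the centre of the underside
There are look-alikes about, which are no part of the job. What is shaped like the nest_small but turquoise is not meant.

How it is judged:
At the end, for the whole second after the job is handed in: Each block lies flat in its own nest's recess and the bush on its stand's seat, round the post: centres within 10 mm, underside within 3 mm of floor or seat, level within 0.08 rad, at rest. Flat ring and tape roll within 30 mm of where they lay (horizontal distance between block_large and nest_large below 0.01 m and z of block_large in the frame of nest_large between 0.003 and 0.009 m and angle between each of block_large, block_medium, block_small, brass_bush's own z axis and vertical below 0.08 rad and linear speed of each of block_large, block_medium, block_small, brass_bush below 0.02 m/s and horizontal distance between block_medium and nest_medium below 0.01 m and z of block_medium in the frame of nest_medium between 0.003 and 0.009 m and horizontal distance between block_small and nest_small below 0.01 m and z of block_small in the frame of nest_small between 0.003 and 0.009 m and horizontal distance between brass_bush and bush_stand below 0.01 m and z of brass_bush in the frame of bush_stand between 0.007 and 0.013 m and distance of each of flat_ring, tape_roll from where it was at the start of the episode below 0.03 m); the robot touches nothing.
It fails at once if a kit piece is let go in the air, more than 60 mm above the bench ((height (world z) of block_large above 0.06 m and contact force between the fingers and block_large below 0.05 N) or (height (world z) of block_medium above 0.06 m and contact force between the fingers and block_medium below 0.05 N) or (height (world z) of block_small above 0.06 m and contact force between the fingers and block_small below 0.05 N) or (height (world z) of brass_bush above 0.06 m and contact force between the fingers and brass_bush below 0.05 N)).
It fails at once if flat_ring is shoved more than 30 mm from where it lay (distance of flat_ring from where it was at the start of the episode above 0.03 m).
It fails at once if tape_roll is shoved more than 30 mm from where it lay (distance of tape_roll from where it was at the start of the episode above 0.03 m).
It also fails if it takes over 106 s, if anything falls off the work surface, if the arm or the gripper's body presses on something with over 40 N, if the wrist force passes 120 N, or if a joint passes its speed limit or range.

## Robot

A 6-joint arm with a two-finger parallel gripper is mounted at the origin on a cart in front of the work surface, level with it; the furniture and walls round the work are solid. World frame = base frame: x ahead of the robot, y to its left, z up, the work surface at z = 0. Lengths are in m, angles in rad, forces in N, time in s.
With the tool pointing down it reaches from about 0.25 to 0.725 m from the base axis. Payload 4 kg.
Tool frame: the origin (TCP) lies midway between the tips of the shut fingers; the grasp point (between the pads) lies 19 mm behind it; z points along the fingers, y is the line along which they close (so a half turn about z gives the same grasp; the last joint's range is limited). The gripper opens to 85 mm and grips with 20 to 120 N. Pads are 22 mm wide; open, the fingers measure 114 mm over their backs; the gripper's body (76 mm by 85 mm) begins 54 mm behind the grasp point. The pads swing forward as they close: fully open they stand 13 mm farther back than shut.
Start: joints at [1.18, 0.241, 0.005, 1.335, 0, 1.571], TCP at [0.19, 0.462, 0.231] pointing down, gripper open.
Joint ranges: [-2.72, 2.72], [-1.05, 1.87], [-1.09, 1.28], [-1.99, 2.15], [-1.42, 1.44], [-3.14, 3.14]. Speed limits (rad/s): [2.79, 2.79, 3.14, 3.14, 3.14, 3.14].

## Interface

Orientations are given as a unit quaternion [x, y, z, w].
In Python, from workcell import get_obs, camera, job_done, silhouettes gives the robot as it stands. The module is installed in compiled form; this text tells all that it offers.
- The arm moves only by the tool drive_tool, never from a script. Its argument "increments" is a list of rows, each a list of 3 entries, a list of its own where there are three numbers: the shift along the world's x, y, z in mm, then the turn, a rotation vector about the world's x, y, z in degrees, then the opening, from 0 (shut) to 1 (fully open). A call has 1 to 8 rows; each row shifts and turns the commanded pose from where the row before left it; what a row does not reach is not made up. A row lasts 1/12 s, in which the tool goes at most 41.7 mm and 7.16 degrees, less where a joint would pass 70% of its speed; a pose out of reach is approached as far as the arm can. A call is refused whole if a number of a shift passes 41.7 or a number of a turn 7.16, either way. A call with a gripper value outside its range is refused whole. The fingers move at their own pace and stop on an object; the grip force is fixed at half the most. Time passes only in rows, so rows that do not move let the fingers close. It gives the time, the measured TCP pose, the force, the opening and the grip force at its end, in the units of the state.
- get_obs(): the state, without advancing time (a new reading comes with each control period).
- camera(name): name is "scene" or "top"; returns a dict with "image" (420x560x3 uint8, red, green, blue), "K" (3x3 intrinsics, pixels), "view" (4x4, takes a point from world to camera coordinates). Camera axes: x right, y down, z forward; pixel columns grow to the right and rows downward; lengths in m; the calibration is good to about 2 mm. A picture is of the moment at which its call begins. There is no depth.
- job_done(): hands the job in; it is judged then, once.
Trained networks look in a picture, given as the dict that the camera call returned (one of the last four; its "shot" number tells which), for a name from the list of things; names that differ only in an ending like _2 or _b are one class to them, and where a whole thing is asked for, a point or a joint stands for the part that bears it (a point fixed in the world has none). Each returns a list of dicts, best first, with "conf" (0 to 1); they miss things now and then, are a little off and sometimes report something else, mostly with a low value. They report only what shows in the picture. A call takes as long as a camera call. They do not tell look-alikes from the thing itself.
- silhouettes(query, picture): "region" (420x560 bool, what is visible of it) and "bbox" ([left, top, right, bottom] in pixels, round what is visible of it).
The state is a dict: "clock": time; "joint_pos": joint angles; "joint_vel": joint speeds; "tau": joint torques, N m; "eef_pos": TCP position; "tool_rot": TCP orientation; "ft_force": force on the tool from outside, world axes, zero at the start; "ft_torque": the same for the moment, N m; "grip_width": finger opening in m; "grasp_force": force on a finger pad.
Only numpy, scipy, OpenCV 4.12 (cv2) and the standard library are available. Lean on these libraries where they do the work, as an engineer would, in place of code of your own. Each camera call takes 0.05 s, during which the arm holds its last target. There are 200 camera calls.

## Working session

There is one attempt and no reset: what is moved stays moved. The work goes in short steps, Python scripts to look and compute and a tool call to move; the robot and the scene stay as the last step left them, time stands still between calls to the robot, and variables do not carry over. Pictures are saved under pics/ and viewed, at most 14 in all, crops included, and the job is handed in when it is done.

Besides the shell and the picture viewer there is one more tool, called after "Call:" as a command line: name --argument value ..., lists and objects as JSON in quotes. drive_tool: Moves the arm, as the interface text tells. Its arguments: {"type":"object","properties":{"increments":{"type":"array"}},"required":["increments"]}

```bash
mkdir -p pics; python3 - <<'E'
from workcell import *
import cv2,numpy as np
o=get_obs();print(o)
for n in("top","scene"):
    c=camera(n);cv2.imwrite(f"pics/{n}0.png",c["image"][...,::-1]);print(n,c["K"].tolist(),c["view"].tolist())
E
```

```text
{'clock': 0.0, 'joint_pos': array([ 1.18000112e+00,  2.41387927e-01,  3.73526309e-03,  1.33517610e+00,
       -1.50708271e-05,  1.57076958e+00]), 'joint_vel': array([-0.00116279, -0.0016654 , -0.0013684 , -0.00111243, -0.00048642,
        0.0009917 ]), 'tau': array([-3.86212942e-04, -3.72316897e+01,  2.52407706e+01,  1.71077054e-02,
       -1.17422036e-05, -1.33578209e-05]), 'eef_pos': array([0.19023106, 0.4617309 , 0.23042966]), 'tool_rot': array([ 1.94143361e-01,  9.80972641e-01, -9.98342563e-04, -1.89927180e-04]), 'ft_force': array([-0.35292729,  0.67808835, -0.06183459]), 'ft_torque': array([ 0.01801494,  0.04549854, -0.04208415]), 'grasp_force': 0.0, 'grip_width': 0.08561862252790485}
top [[433.035127240692, 0.0, 276.05306586802175], [0.0, 433.035127240692, 206.79056786390328], [0.0, 0.0, 1.0]] [[0.007921416977377528, -0.9999580129312607, 0.004606900002733945, 0.15393790073858624], [-0.9959919737130065, -0.008300291485389244, -0.08905668678166388, 0.5440449739270866], [0.089091186165301, -0.003882980275800186, -0.996015904999432, 1.4191231162908737], [0.0, 0.0, 0.0, 1.0]]
scene [[474.84885849802373, 0.0, 282.5273360668556], [0.0, 474.84885849802373, 215.97998722960244], [0.0, 0.0, 1.0]] [[0.8116888727337415, -0.5837736686211745, 0.019221802849964338, -0.33999635468683204], [-0.2889026170876665, -0.4298615890319679, -0.8554263803009636, 0.2608403497053951], [0.5076381109807705, 0.6887868451846964, -0.5175676092844185, 1.1192712745980191], [0.0, 0.0, 0.0, 1.0]]
```

View pics/top0.png

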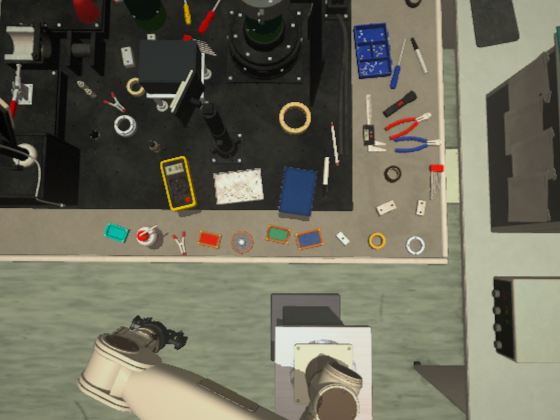

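View pics/scene0.png

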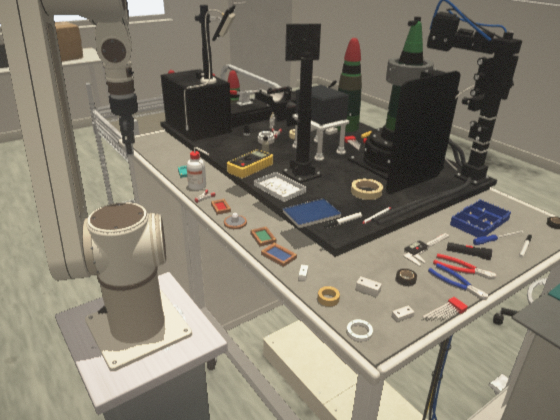

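The top view shows the row of nests along the bench edge: turquoise decoy (117,233), red nest (209,240), stand (242,242), green (278,234) and blue (310,239). The small block is at (343,239), the bush at (377,241), the flat ring at (416,245), the two bigger blocks at (386,208) and (421,208), and the tape at (393,174). There is a bottle at (147,237). Next I fit each shape to the silhouettes in both views.

```bash
cat >h.py <<'E'
from workcell import *
import cv2,numpy as np
from scipy.optimize import minimize
DIM={'block_large':(30,60,25),'block_medium':(25,50,16),'block_small':(20,45,20),'brass_bush':(56,56,22),'nest_large':(58,88,13),'nest_medium':(53,78,13),'nest_small':(48,73,13),'bush_stand':(74,74,10),'flat_ring':(60,60,12),'tape_roll':(57,57,19)}
RND=('brass_bush','bush_stand','flat_ring','tape_roll')
def proj(c,P):
    q=P@c['view'][:3,:3].T+c['view'][:3,3];q=q@c['K'].T;return q[:,:2]/q[:,2:]
def ray(c,uv,z):
    d=np.linalg.inv(c['K'])@[uv[0],uv[1],1];R=c['view'][:3,:3];o=-R.T@c['view'][:3,3];d=R.T@d
    return (o+d*(z-o[2])/d[2])[:2]
def pts(n,x,y,a,z0=0):
    w,l,h=np.array(DIM[n])/1e3
    if n in RND:
        t=np.linspace(0,2*np.pi,40);b=np.c_[np.cos(t),np.sin(t)]*w/2
    else: b=np.array([[1,1],[1,-1],[-1,-1],[-1,1]])*[w/2,l/2]
    R=np.array([[np.cos(a),-np.sin(a)],[np.sin(a),np.cos(a)]]);b=b@R.T+[x,y]
    return np.vstack([np.c_[b,np.full(len(b),z)] for z in(z0,z0+h)])
S=8
def fit(n,views,z0=0):
    """views: list of (cam,mask). minimise XOR between hull of the model and the filled mask"""
    M=[]
    for c,m in views:
        k,_=cv2.findContours(m.astype(np.uint8),cv2.RETR_EXTERNAL,cv2.CHAIN_APPROX_NONE)
        f=np.zeros(m.shape,np.uint8);cv2.drawContours(f,[max(k,key=cv2.contourArea)],-1,1,-1)
        ys,xs=np.nonzero(f);x0,y0=xs.min()-8,ys.min()-8;x1,y1=xs.max()+9,ys.max()+9
        big=cv2.resize(np.pad(f,8)[y0+8:y1+8,x0+8:x1+8],None,fx=S,fy=S,interpolation=cv2.INTER_NEAREST)
        M.append((c,big,(x0,y0),(xs.mean(),ys.mean())))
    p0=ray(M[0][0],M[0][3],DIM[n][2]/2e3+z0)
    def cost(p):
        e=0
        for c,b,o,_ in M:
            h=cv2.convexHull(((proj(c,pts(n,p[0],p[1],p[2],z0))-o+.5)*S).astype(np.float32)).round().astype(np.int32)
            r=np.zeros_like(b);cv2.fillConvexPoly(r,h,1);e+=(r!=b).sum()/b.sum()
        return e
    best=None
    for a in ([0] if n in RND else np.arange(0,np.pi,np.pi/8)):
        r=minimize(cost,[*p0,a],method='Nelder-Mead',options=dict(initial_simplex=[[*p0,a],[p0[0]+.006,p0[1],a],[p0[0],p0[1]+.006,a],[*p0,a+.25]],xatol=1e-4,fatol=1e-4))
        if best is None or r.fun<best.fun:best=r
    return best.x,best.fun
E
python3 - <<'E'
from h import *
t,s=camera('top'),camera('scene')
for n in DIM:
    T=silhouettes(n,t);Sc=silhouettes(n,s)
    print(n)
    for d in T[:3]:
        if d['conf']<.3: continue
        px,ft=fit(n,[(t,d['region'])])
        print('  T',d['bbox'],round(d['conf'],2),px.round(4),round(ft,3),'rgb',t['image'][d['region']].mean(0).round())
        u=proj(s,np.array([[px[0],px[1],DIM[n][2]/2e3]]))[0]
        for e in Sc:
            b=e['bbox']
            if b[0]-4<u[0]<b[2]+4 and b[1]-4<u[1]<b[3]+4:
                p2,f2=fit(n,[(s,e['region'])]);pb,fb=fit(n,[(t,d['region']),(s,e['region'])])
                print('   S',round(e['conf'],2),p2.round(4),round(f2,3),'both',pb.round(4),round(fb,3))
E
```

```text
block_large
  T [377.8, 196.3, 398.5, 214.7] 0.52 [ 0.547  -0.2104  0.4784] 0.093 rgb [199. 186. 160.]
   S 0.84 [ 0.5455 -0.2087  0.4942] 0.126 both [ 0.5464 -0.2091  0.4858] 0.239
block_medium
  T [297.2, 227.1, 324.3, 249.5] 0.54 [0.4404 0.0407 1.104 ] 0.742 rgb [121. 101.  95.]
block_small
  T [335.8, 233.2, 346.8, 243.7] 0.58 [ 0.4427 -0.0657  2.353 ] 0.153 rgb [205. 209. 193.]
   S 0.69 [ 0.4406 -0.0648  2.3824] 0.154 both [ 0.4415 -0.0653 -0.7878] 0.376
brass_bush
  T [367.9, 233.2, 387.2, 249.2] 0.54 [ 0.4347 -0.1782  0.0966] 0.083 rgb [195. 153.  53.]
   S 0.67 [ 0.435  -0.1772  0.0807] 0.077 both [ 0.4345 -0.1781  0.0901] 0.165
nest_large
  T [297.2, 227.8, 323.8, 247.4] 0.96 [0.4396 0.046  0.2164] 0.057 rgb [121. 102.  96.]
   S 0.67 [0.4383 0.0477 3.3533] 0.062 both [0.4389 0.0466 0.2136] 0.128
nest_medium
  T [264.5, 223.8, 293.0, 240.6] 0.57 [ 0.4552  0.1515 -0.1966] 0.112 rgb [116. 126.  78.]
   S 0.8 [ 0.4558  0.1509 -0.2591] 0.079 both [ 0.4555  0.1513 -0.2315] 0.206
nest_small
  T [100.4, 223.2, 127.8, 241.2] 0.7 [0.4556 0.6925 2.8014] 0.128 rgb [ 38. 160. 140.]
  T [198.1, 228.0, 224.4, 247.6] 0.56 [0.4353 0.3807 2.9125] 0.081 rgb [185.  82.  44.]
   S 0.48 [0.4366 0.3835 2.909 ] 0.096 both [ 0.4359  0.3817 -0.2466] 0.193
bush_stand
  T [229.5, 231.3, 255.5, 254.4] 0.95 [0.4272 0.2693 0.354 ] 0.05 rgb [145. 125. 107.]
   S 0.82 [0.4273 0.2726 0.1762] 0.108 both [ 0.4273  0.2702 -0.1597] 0.184
flat_ring
  T [403.4, 234.3, 426.6, 252.8] 0.51 [ 0.4225 -0.3079  0.2659] 1.046 rgb [191. 194. 190.]
   S 0.55 [ 0.4197 -0.3071  0.0076] 0.07 both [ 0.4215 -0.308   0.2523] 1.165
tape_roll
  T [388.2, 164.8, 398.6, 183.5] 0.42 [ 0.6618 -0.237   0.2786] 0.333 rgb [87. 74. 56.]
   S 0.73 [ 0.6629 -0.2356  0.0706] 0.193 both [ 0.6629 -0.2358  0.107 ] 0.529
```

```bash
python3 - <<'E'
from h import *
t,s=camera('top'),camera('scene')
def box(c,x0,y0,x1,y1,thr):
    g=c['image'].min(2);m=np.zeros(g.shape,np.uint8);m[y0:y1,x0:x1]=g[y0:y1,x0:x1]>thr
    k,l,st,_=cv2.connectedComponentsWithStats(m);i=1+st[1:,4].argmax();print(st[i]);return l==i
for thr in (140,160):
    mt=box(t,412,196,430,220,thr)
    u=proj(s,np.array([[.545,-.315,.008]]))[0].astype(int);ms=box(s,388,302,416,324,thr)
    for v in([(t,mt)],[(s,ms)],[(t,mt),(s,ms)]):
        for n in('block_medium',):print(u,n,*fit(n,v))
bs=box(t,333,228,352,250,150);print('small',*fit('block_small',[(t,bs)]))
bs=box(t,374,196,400,218,150);print('large',*fit('block_large',[(t,bs)]))
a=t['image'][190:262,190:430];a=cv2.resize(a,None,fx=3.3,fy=3.3,interpolation=cv2.INTER_CUBIC)
b=s['image'][195:345,200:420];b=cv2.resize(b,None,fx=2.3,fy=2.3,interpolation=cv2.INTER_CUBIC)
def dr(im,c,o,f,n,p):
    h=cv2.convexHull(((proj(c,pts(n,*p))-o+.5)*f).astype(np.float32)).astype(int);cv2.polylines(im,[h],True,(255,0,255),1)
P=dict(block_large=(.5464,-.2091,.486),block_small=(.4415,-.0653,-.788),brass_bush=(.4345,-.1781,0),nest_large=(.4389,.0466,.2136),nest_medium=(.4555,.1513,-.2315),nest_small=(.4359,.3817,-.2466),bush_stand=(.4273,.2702,0),flat_ring=(.42,-.307,0),block_medium=fit('block_medium',[(t,mt),(s,ms)])[0])
for n,p in P.items(): dr(a,t,(190,190),3.3,n,p);dr(b,s,(200,195),2.3,n,p)
w=max(a.shape[1],b.shape[1]);o=np.vstack([np.pad(q,((0,0),(0,w-q.shape[1]),(0,0))) for q in(a,b)])
cv2.imwrite('pics/c1.png',o[:600,:800,::-1])
E
```

```text
[416 200  10  15 104]
[389 305  27  13 186]
[398 309] block_medium [ 0.54722424 -0.32942625  1.40381415] 0.24549549549549549
[398 309] block_medium [ 0.55201947 -0.32357978  1.52350613] 0.44049202127659576
[398 309] block_medium [ 0.54764421 -0.32812615  1.40427301] 0.7621223284454668
[417 200   8  15  76]
[393 305  21  13 146]
[398 309] block_medium [ 0.54599744 -0.33071163  1.26817347] 0.5447682584269663
[398 309] block_medium [ 0.55147743 -0.32439324  1.60694271] 0.5952818627450981
[398 309] block_medium [ 0.54802872 -0.32711388  1.54835697] 1.1835079771609018
[336 232  14  13  80]
small [ 0.44194761 -0.06465185  2.29060564] 0.1796875
[377 200  19  15 142]
large [ 0.54597501 -0.21021243  0.4153691 ] 0.20487253289473684
```

View pics/c1.png

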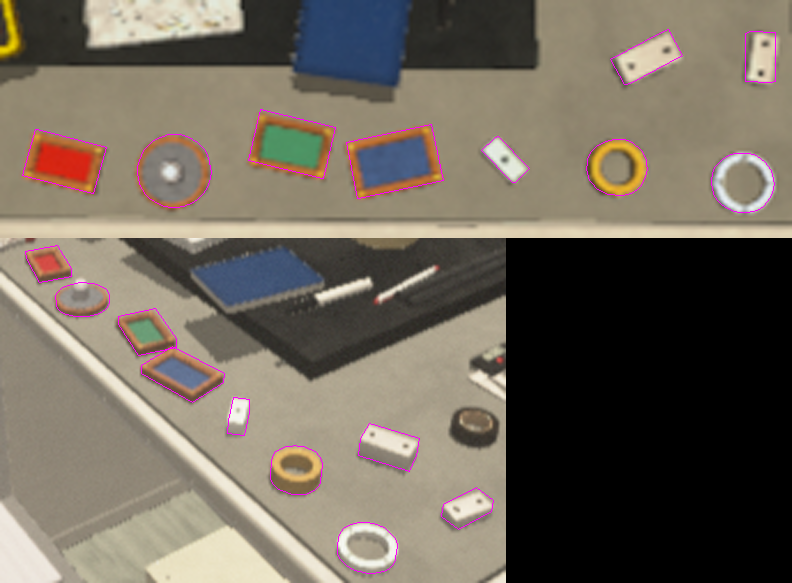

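The overlays fit in both views: the outlines sit on the blocks, nests, bush and ring. The medium block's holes at (765,43) and (760,73) put its width axis at about 80°. I'll start with the small block, at (441.5,-65.3) with a closing angle of -45°.

Call:
drive_tool --increments '[[[15,-31,-8],[0,0,-6.6],1],[[15,-31,-8],[0,0,-6.6],1],[[15,-31,-8],[0,0,-6.6],1],[[15,-31,-8],[0,0,-6.6],1],[[15,-31,-8],[0,0,-6.6],1],[[15,-31,-8],[0,0,-6.6],1],[[15,-31,-8],[0,0,-6.6],1],[[15,-31,-8],[0,0,-6.6],1]]'

```text
clock: 1.97
eef_pos: [0.3109, 0.2129, 0.1672]
tool_rot: [0.612, 0.791, 0.0, 0.0]
ft_force: [1.0, 0.5, -0.3]
grip_width: 0.0851
grasp_force: 0.0
```

Call:
drive_tool --increments '[[[15,-31,-8],[0,0,-6.6],0.7],[[15,-31,-8],[0,0,-6.6],0.7],[[15,-31,-8],[0,0,-6.6],0.7],[[15,-31,-8],[0,0,-6.6],0.7],[[15,-31,-8],[0,0,-6.6],0.7],[[15,-31,-8],[0,0,-6.6],0.7],[[15,-31,-8],[0,0,-6.6],0.7],[[15,-31,-8],[0,0,-6.6],0.7]]'

```text
clock: 2.63
eef_pos: [0.4311, -0.0355, 0.1032]
tool_rot: [0.9, 0.436, 0.0, 0.0]
ft_force: [0.6, -0.3, 0.6]
grip_width: 0.0598
grasp_force: 0.0
```

```bash
cat >st.py <<'E'
from h import *
import sys
from scipy.spatial.transform import Rotation as R
def st(o=None):
    o=o or get_obs();M=R.from_quat(o['tool_rot']).as_matrix()
    print('t',round(o['clock'],2),'pos',(o['eef_pos']*1e3).round(1),'close',np.degrees(np.arctan2(M[1,1],M[0,1])).round(2),'z',M[:,2].round(3),'w',(o['grip_width']*1e3).round(1),'F',o['ft_force'].round(1),round(o['grasp_force'],1),'j6',round(o['joint_pos'][5],2))
    return o
if __name__=='__main__':st()
E
python3 st.py; python3 - <<'E'
from h import *
t=camera('top');print(ray(t,(420.56,207.08),.016),ray(t,(421.06,207.58),.016))
E
```

```text
[ 0.54655026 -0.32659853] [ 0.5448796  -0.32824199]Traceback (most recent call last):
  File "st.py", line 8, in <module>
    if __name__=='__main__':st()
                            ~~^^
  File "st.py", line 6, in st
    print('t',round(o['clock'],2),'pos',(o['eef_pos']*1e3).round(1),'close',np.degrees(np.arctan2(M[1,1],M[0,1])).round(2),'z',M[:,2].round(3),'w',(o['grip_width']*1e3).round(1),'F',o['ft_force'].round(1),round(o['grasp_force'],1),'j6',round(o['joint_pos'][5],2))
                                                                                                                                                   ^^^^^^^^^^^^^^^^^^^^^^^^^^^
AttributeError: 'float' object has no attribute 'round'
```

Call:
drive_tool --increments '[[[11,-30,0],[0,0,-6.8],0.7],[[0,0,-30],[0,0,0],0.7],[[0,0,-30],[0,0,0],0.7],[[0,0,-20],[0,0,0],0.7],[[0,0,-10],[0,0,0],0.7],[[0,0,-4],[0,0,0],0.7],[[0,0,0],[0,0,0],0.7],[[0,0,0],[0,0,0],0.7]]'

```text
clock: 3.35
eef_pos: [0.442, -0.0636, 0.0098]
tool_rot: [0.923, 0.385, 0.0, 0.0]
ft_force: [0.1, 0.0, 1.1]
grip_width: 0.0599
grasp_force: 0.0
```

```bash
sed -i "s/(o\['grip_width'\]\*1e3).round(1)/round(o['grip_width']*1e3,1)/" st.py; python3 st.py
```

```text
t 3.35 pos [442.  -63.6   9.8] close -44.76 z [ 0.001 -0.    -1.   ] w 59.9 F [0.1 0.  1.1] 0.0 j6 2.21
```

Call:
drive_tool --increments '[[[0,-1.5,-1.5],[0,0,0],0.4],[[0,0,0],[0,0,0],0.2],[[0,0,0],[0,0,0],0.1],[[0,0,0],[0,0,0],0],[[0,0,0],[0,0,0],0],[[0,0,0],[0,0,0],0],[[0,0,0],[0,0,0],0],[[0,0,0],[0,0,0],0]]'

```text
clock: 4.02
eef_pos: [0.4422, -0.0653, 0.0088]
tool_rot: [0.923, 0.384, 0.001, 0.0]
ft_force: [-1.1, 0.8, 6.3]
grip_width: 0.0184
grasp_force: 59.5
```

```bash
python3 st.py
```

```text
t 4.02 pos [442.2 -65.3   8.8] close -44.79 z [ 0.002 -0.    -1.   ] w 18.4 F [-1.1  0.8  6.3] 59.5 j6 2.21
```

Call:
drive_tool --increments '[[[0,0,10],[0,0,0],0],[[0,0,20],[0,0,0],0],[[0,0,20],[0,0,0],0],[[0,15,0],[0,0,1],0],[[0,30,0],[0,0,2],0],[[0,30,0],[0,0,2],0],[[0,30,0],[0,0,2],0],[[0,30,0],[0,0,2],0]]'

```text
clock: 4.68
eef_pos: [0.441, 0.0709, 0.0578]
tool_rot: [0.89, 0.456, -0.0, -0.0]
ft_force: [1.3, -0.5, -2.0]
grip_width: 0.0182
grasp_force: 59.0
```

Call:
drive_tool --increments '[[[0,32,0],[0,0,2],0],[[0,32,0],[0,0,2],0],[[0,32,0],[0,0,2],0],[[-2,32,0],[0,0,2],0],[[-2,32,0],[0,0,2],0],[[-2,32,0],[0,0,2],0],[[0,32,0],[0,0,2],0],[[0,32,0],[0,0,2],0]]'

```text
clock: 5.35
eef_pos: [0.4347, 0.3272, 0.0575]
tool_rot: [0.817, 0.576, -0.0, 0.0]
ft_force: [1.8, -0.5, -1.7]
grip_width: 0.0182
grasp_force: 59.0
```

```bash
python3 st.py
```

```text
t 5.35 pos [434.7 327.2  57.5] close -19.67 z [-0.001 -0.001 -1.   ] w 18.2 F [ 1.8 -0.5 -1.7] 59.0 j6 2.56
```

Call:
drive_tool --increments '[[[0.5,30,0],[0,0,3],0],[[0.5,20,0],[0,0,2.6],0],[[0,4.5,0],[0,0,0],0],[[0,0,-15],[0,0,0],0],[[0,0,-15],[0,0,0],0],[[0,0,-6],[0,0,0],0],[[0,0,0],[0,0,0],0],[[0,0,0],[0,0,0],0]]'

```text
clock: 6.02
eef_pos: [0.4361, 0.3793, 0.0215]
tool_rot: [0.789, 0.614, -0.001, 0.0]
ft_force: [-0.1, 0.1, -1.2]
grip_width: 0.0184
grasp_force: 59.0
```

```bash
python3 - <<'E'
from st import *
st()
s=camera('scene');b=s['image'][175:255,185:305];cv2.imwrite('pics/c2.png',cv2.resize(b,None,fx=5,fy=5,interpolation=cv2.INTER_CUBIC)[...,::-1])
E
```

```text
t 6.02 pos [436.1 379.3  21.5] close -14.25 z [-0.001 -0.001 -1.   ] w 18.4 F [-0.1  0.1 -1.2] 59.0 j6 2.54
```

View pics/c2.png

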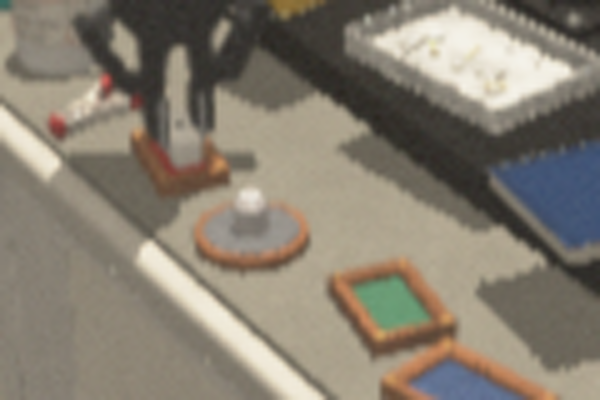

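The crop shows the small block held centred over the red recess at about (180,140). I'll lower it the rest of the way.

Call:
drive_tool --increments '[[[0,2,0],[0,0,0],0],[[0,0,-2],[0,0,0],0],[[0,0,-2],[0,0,0],0],[[0,0,-1.5],[0,0,0],0],[[0,0,-1],[0,0,0],0],[[0,0,0],[0,0,0],0],[[0,0,0],[0,0,0],0],[[0,0,0],[0,0,0],0]]'

```text
clock: 6.73
eef_pos: [0.4365, 0.3823, 0.0153]
tool_rot: [0.789, 0.614, 0.0, -0.0]
ft_force: [-0.6, 0.3, -1.9]
grip_width: 0.0182
grasp_force: 59.0
```

Call:
drive_tool --increments '[[[0,0,-0.5],[0,0,0],0],[[0,0,0],[0,0,0],0.2],[[0,0,0],[0,0,0],0.4],[[0,0,0],[0,0,0],0.6],[[0,0,0],[0,0,0],0.6],[[0,0,10],[0,0,0],0.6],[[0,0,30],[0,0,0],0.6],[[0,0,40],[0,0,0],1]]'

```text
clock: 7.4
eef_pos: [0.4342, 0.3803, 0.0929]
tool_rot: [0.789, 0.614, -0.004, 0.0]
ft_force: [0.5, 0.1, -0.1]
grip_width: 0.0623
grasp_force: 0.0
```

```bash
python3 - <<'E'
from st import *
st();s=camera('scene')
for e in silhouettes('block_small',s):
    if e['conf']>.3: print(e['conf'],e['bbox'],fit('block_small',[(s,e['region'])],.006))
E
```

```text
t 7.4 pos [434.2 380.3  92.9] close -14.19 z [-0.006 -0.005 -1.   ] w 62.3 F [ 0.5  0.1 -0.1] 0.0 j6 2.54
0.71 [355.4, 274.9, 382.5, 296.6] (array([ 0.53924887, -0.21186915,  0.31244952]), np.float64(0.3478670634920635))
0.62 [217.9, 198.9, 225.8, 207.4] (array([0.43802852, 0.38907658, 2.7074192 ]), np.float64(0.4241898148148148))
```

Call:
drive_tool --increments '[[[0,-30,0],[0,0,2],1],[[0,-30,0],[0,0,2],1],[[0,-30,0],[0,0,2],1],[[0,-30,0],[0,0,2],1],[[0,-30,0],[0,0,2],1],[[0,-30,0],[0,0,2],1],[[0,-30,0],[0,0,2],1],[[0,-30,0],[0,0,2],1]]'

```text
clock: 8.17
eef_pos: [0.4366, 0.1411, 0.0956]
tool_rot: [0.695, 0.719, 0.001, 0.0]
ft_force: [0.6, -0.4, 0.2]
grip_width: 0.0856
grasp_force: 0.0
```

Call:
drive_tool --increments '[[[0,-30,0],[0,0,2],0.8],[[0,-30,0],[0,0,2],0.8],[[0,-30,0],[0,0,2],0.8],[[0,-30,0],[0,0,2],0.8],[[13,-30,0],[0,0,2],0.8],[[14,-30,0],[0,0,2],0.8],[[14,-30,0],[0,0,2],0.8],[[14,-30,0],[0,0,2],0.8]]'

```text
clock: 8.83
eef_pos: [0.4922, -0.0994, 0.0958]
tool_rot: [0.589, 0.808, 0.0, 0.001]
ft_force: [0.8, 0.0, 0.4]
grip_width: 0.0687
grasp_force: 0.0
```

Call:
drive_tool --increments '[[[14,-28,0],[0,0,2.5],0.8],[[14,-28,0],[0,0,2.5],0.8],[[14,-28,0],[0,0,2.5],0.8],[[13,-25,0],[0,0,2.5],0.8],[[0,0,0],[0,0,0],0.8],[[0,0,0],[0,0,0],0.8]]'

```text
clock: 9.33
eef_pos: [0.5469, -0.2081, 0.0951]
tool_rot: [0.518, 0.856, 0.0, 0.0]
ft_force: [-0.1, 0.8, -0.6]
grip_width: 0.0681
grasp_force: 0.0
```

```bash
python3 st.py
```

```text
t 9.33 pos [ 546.9 -208.1   95.1] close 27.65 z [ 0.001 -0.    -1.   ] w 68.1 F [-0.1  0.8 -0.6] 0.0 j6 0.72
```

Call:
drive_tool --increments '[[[-0.5,-1,-25],[0,0,0],0.8],[[0,0,-25],[0,0,0],0.8],[[0,0,-20],[0,0,0],0.8],[[0,0,-12],[0,0,0],0.8],[[0,0,-4],[0,0,0],0.8],[[0,0,0],[0,0,0],0.6],[[0,0,0],[0,0,0],0.45],[[0,0,0],[0,0,0],0.4]]'

```text
clock: 10.0
eef_pos: [0.5469, -0.2076, 0.0103]
tool_rot: [0.516, 0.856, 0.0, 0.001]
ft_force: [-2.2, -1.2, 0.8]
grip_width: 0.0349
grasp_force: 1.1
```

Call:
drive_tool --increments '[[[0,0,0],[0,0,0],0.3],[[0,0,0],[0,0,0],0.2],[[0,0,0],[0,0,0],0.1],[[0,0,0],[0,0,0],0],[[0,0,0],[0,0,0],0],[[0,0,0],[0,0,0],0]]'

```text
clock: 10.5
eef_pos: [0.5468, -0.2081, 0.0107]
tool_rot: [0.516, 0.856, 0.0, 0.001]
ft_force: [-1.9, 0.6, 6.5]
grip_width: 0.0286
grasp_force: 60.4
```

```bash
python3 st.py
```

```text
t 10.5 pos [ 546.8 -208.1   10.7] close 27.81 z [ 0.002 -0.001 -1.   ] w 28.6 F [-1.9  0.6  6.5] 60.4 j6 0.72
```

Call:
drive_tool --increments '[[[0,0,10],[0,0,0],0],[[0,0,18],[0,0,0],0],[[0,0,19],[0,0,0],0],[[-6,14,0],[0,0,-1],0],[[-12,28,0],[0,0,-1.7],0],[[-12,28,0],[0,0,-1.7],0],[[-12,28,0],[0,0,-1.7],0],[[-12,28,0],[0,0,-1.7],0]]'

```text
clock: 11.17
eef_pos: [0.491, -0.0806, 0.056]
tool_rot: [0.574, 0.819, 0.0, -0.0]
ft_force: [-0.5, 1.2, -3.9]
grip_width: 0.0285
grasp_force: 59.3
```

Call:
drive_tool --increments '[[[-12,28,0],[0,0,-1.7],0],[[-12,28,0],[0,0,-1.7],0],[[-12,28,0],[0,0,-1.7],0],[[-12,28,0],[0,0,-1.7],0],[[-6,15,0],[0,0,-1],0],[[0,0,0],[0,0,0],0],[[0,0,0],[0,0,0],0]]'

```text
clock: 11.75
eef_pos: [0.4377, 0.046, 0.0562]
tool_rot: [0.627, 0.779, 0.0, 0.0]
ft_force: [0.1, -0.1, -3.4]
grip_width: 0.0286
grasp_force: 59.4
```

```bash
python3 st.py
```

```text
t 11.75 pos [437.7  46.   56.2] close 12.35 z [ 0. -0. -1.] w 28.6 F [ 0.1 -0.1 -3.4] 59.4 j6 1.46
```

Call:
drive_tool --increments '[[[1,0.5,-15],[0,0,0],0],[[0,0,-12],[0,0,0],0],[[0,0,-6],[0,0,0],0],[[0,0,-3],[0,0,0],0],[[0,0,-2],[0,0,0],0],[[0,0,-1.5],[0,0,0],0],[[0,0,0],[0,0,0],0],[[0,0,0],[0,0,0],0]]'

```text
clock: 12.42
eef_pos: [0.4396, 0.0457, 0.0168]
tool_rot: [0.628, 0.778, 0.0, 0.0]
ft_force: [0.2, -1.6, -3.4]
grip_width: 0.0286
grasp_force: 59.4
```

Call:
drive_tool --increments '[[[0,0,-0.7],[0,0,0],0],[[0,0,0],[0,0,0],0],[[0,0,0],[0,0,0],0.35],[[0,0,0],[0,0,0],0.5],[[0,0,0],[0,0,0],0.7],[[0,0,0],[0,0,0],0.7],[[0,0,15],[0,0,0],0.7],[[0,0,30],[0,0,0],1]]'

```text
clock: 13.08
eef_pos: [0.4359, 0.0455, 0.0583]
tool_rot: [0.628, 0.778, -0.003, -0.003]
ft_force: [0.1, 0.9, 0.9]
grip_width: 0.0707
grasp_force: 0.0
```

Call:
drive_tool --increments '[[[0,0,30],[0,0,0],1],[[0,-32,0],[0,0,0],1],[[0,-32,0],[0,0,0],1],[[0,-32,0],[0,0,0],1],[[0,-32,0],[0,0,0],1],[[0,-32,0],[0,0,0],1],[[0,-32,0],[0,0,0],1],[[-4,-32,0],[0,0,0],1]]'

```text
clock: 13.75
eef_pos: [0.4356, -0.1799, 0.0908]
tool_rot: [0.628, 0.778, 0.0, 0.001]
ft_force: [0.6, 0.5, 0.4]
grip_width: 0.0849
grasp_force: 0.0
```

```bash
python3 - <<'E'
from st import *
st();s,t=camera('scene'),camera('top')
for n,z in(('block_small',.006),('block_large',.006)):
  for c in(s,t):
   for e in silhouettes(n,c):
    if e['conf']>.3: print(n,e['conf'],e['bbox'],fit(n,[(c,e['region'])],z))
b=s['image'][175:275,185:305];cv2.imwrite('pics/c3.png',cv2.resize(b,None,fx=5,fy=5,interpolation=cv2.INTER_CUBIC)[...,::-1])
E
```

```text
t 13.75 pos [ 435.6 -179.9   90.8] close 12.23 z [ 0.001 -0.    -1.   ] w 84.9 F [0.6 0.5 0.4] 0.0 j6 0.97
block_small 0.53 [215.9, 199.7, 225.2, 208.4] (array([ 0.43875232,  0.39114716, -0.39484664]), np.float64(0.4129849137931034))
block_large 0.83 [269.1, 240.1, 290.9, 260.9] (array([0.43905469, 0.04452391, 0.15713409]), np.float64(0.11564913127413128))
block_large 0.43 [299.9, 230.7, 320.7, 243.0] (array([0.44023775, 0.04480462, 3.35887346]), np.float64(0.09076544943820225))
```

View pics/c3.png

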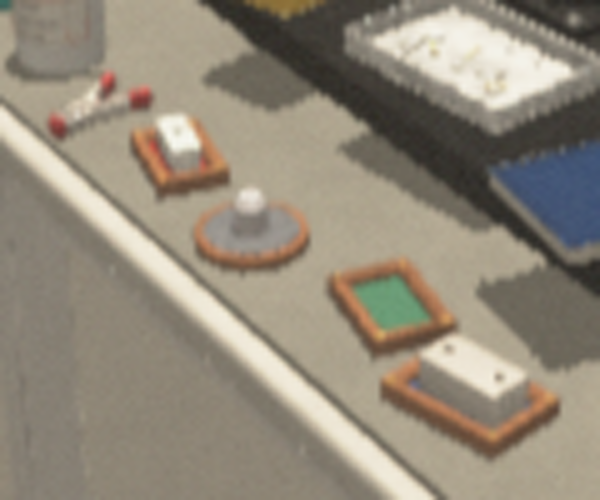

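The small block at (180,140) and the large one at (472,380) both sit flat in their recesses. Next is the bush.

Call:
drive_tool --increments '[[[-1,1.5,-25],[0,0,0],1],[[0,0,-25],[0,0,0],1],[[0,0,-20],[0,0,0],1],[[0,0,-12],[0,0,0],1],[[0,0,-4],[0,0,0],1],[[0,0,0],[0,0,0],0.85],[[0,0,0],[0,0,0],0.75],[[0,0,0],[0,0,0],0.7]]'

```text
clock: 14.72
eef_pos: [0.435, -0.1766, 0.0056]
tool_rot: [0.628, 0.779, 0.0, 0.001]
ft_force: [0.4, 0.3, 0.0]
grip_width: 0.0597
grasp_force: 0.0
```

Call:
drive_tool --increments '[[[0,0,0],[0,0,0],0.65],[[0,0,0],[0,0,0],0.6],[[0,0,0],[0,0,0],0.5],[[0,0,0],[0,0,0],0.3],[[0,0,0],[0,0,0],0],[[0,0,0],[0,0,0],0],[[0,0,0],[0,0,0],0]]'

```text
clock: 15.3
eef_pos: [0.4349, -0.1769, 0.0062]
tool_rot: [0.628, 0.778, 0.001, 0.001]
ft_force: [-1.4, 1.4, 7.9]
grip_width: 0.0507
grasp_force: 61.6
```

```bash
python3 st.py
```

```text
t 15.3 pos [ 434.9 -176.9    6.2] close 12.2 z [ 0.002 -0.    -1.   ] w 50.7 F [-1.4  1.4  7.9] 61.6 j6 0.97
```

```bash
python3 - <<'E'
from st import *
s,t=camera('scene'),camera('top')
b=s['image'][250:330,280:400];a=t['image'][215:270,340:430]
a=cv2.resize(a,(600,366),interpolation=cv2.INTER_CUBIC)[:200] if 0 else cv2.resize(a,(400,244),interpolation=cv2.INTER_CUBIC)
b=cv2.resize(b,(480,320),interpolation=cv2.INTER_CUBIC)
o=np.zeros((570,480,3),np.uint8);o[:320]=b;o[322:566,:400]=a
cv2.imwrite('pics/c4.png',o[...,::-1])
E
```

```text
(no output)
```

View pics/c4.png

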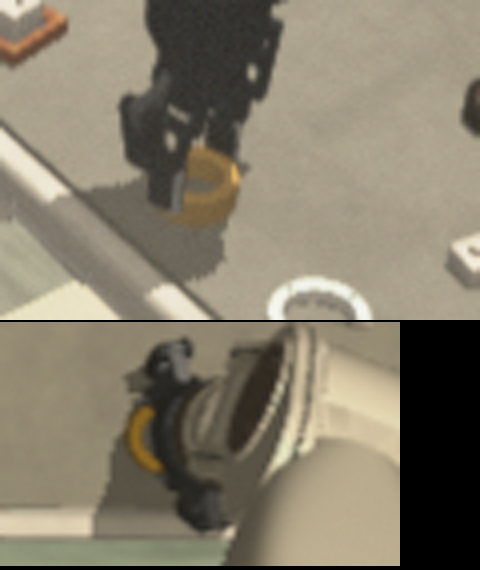

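The crop shows the bush between the fingers, around (208,187), maybe off their midline toward the right. I'll compare its outline with where the model should project.

```bash
python3 - <<'E'
from st import *
s,t=camera('scene'),camera('top')
o=get_obs()
for c in(s,t):
    P=proj(c,pts('brass_bush',.4349,-.1769,0));print('pred bbox',P.min(0).round(1),P.max(0).round(1))
    for e in silhouettes('brass_bush',c)[:1]:print(e['conf'],e['bbox'])
    hsv=cv2.cvtColor(c['image'],cv2.COLOR_RGB2HSV);m=cv2.inRange(hsv,(12,110,90),(32,255,255));
    x0,y0=P.min(0).astype(int)-12;x1,y1=P.max(0).astype(int)+12
    ys,xs=np.nonzero(m[y0:y1,x0:x1]);print('seen',xs.min()+x0,ys.min()+y0,xs.max()+x0+1,ys.max()+y0+1)
    M=np.zeros_like(m);M[y0:y1,x0:x1]=m[y0:y1,x0:x1]
    # best shift: visible pixels inside the model, edge of model right/bottom matching
    best=[]
    for dx in np.arange(-.024,.025,.002):
        for dy in np.arange(-.024,.025,.002):
            w=pts('brass_bush',.4349+dx,-.1769+dy,0);h=cv2.convexHull((proj(c,w)*16).astype(np.float32)).astype(np.int32)
            r=np.zeros_like(m);cv2.fillConvexPoly(r,h,1,shift=4)
            img=c['image'].max(2); bench=(cv2.inRange(hsv,(0,0,60),(179,100,255))>0)
            best.append(((M>0)&(r==0)).sum()*2+0.5*(bench&(r>0)).sum());best[-1]=(best[-1],dx,dy)
    print([tuple(np.round(b,3)) for b in sorted(best)[:4]])
E
```

```text
pred bbox [316.9 284.6] [339.5 305.7]
0.72 [322.2, 287.4, 341.0, 310.1]
seen 325 287 340 306
[(np.float64(100.5), np.float64(0.002), np.float64(0.002)), (np.float64(101.0), np.float64(0.004), np.float64(0.002)), (np.float64(101.5), np.float64(0.004), np.float64(0.0)), (np.float64(102.5), np.float64(-0.002), np.float64(0.0))]
pred bbox [367.  231.6] [385.3 248.5]
0.51 [368.1, 236.0, 377.5, 250.1]
seen 368 234 376 249
[(np.float64(42.5), np.float64(0.0), np.float64(-0.002)), (np.float64(44.0), np.float64(0.0), np.float64(-0.004)), (np.float64(44.0), np.float64(0.002), np.float64(0.0)), (np.float64(44.0), np.float64(0.002), np.float64(0.002))]
```

The bush is centred in the grip to within 2 mm in both views, so I lift it and carry it to the stand.

Call:
drive_tool --increments '[[[0,0,8],[0,0,0],0],[[0,0,12],[0,0,0],0],[[0,0,14],[0,0,0],0],[[0,0,14],[0,0,0],0],[[0,14,0],[0,0,0],0],[[0,28,0],[0,0,0],0],[[0,28,0],[0,0,0],0],[[0,28,0],[0,0,0],0]]'

```text
clock: 16.27
eef_pos: [0.4339, -0.0781, 0.0533]
tool_rot: [0.629, 0.778, 0.0, 0.0]
ft_force: [0.9, -0.9, -1.5]
grip_width: 0.0511
grasp_force: 63.6
```

Call:
drive_tool --increments '[[[-1,28,0],[0,0,0],0],[[-1,28,0],[0,0,0],0],[[-1,28,0],[0,0,0],0],[[-1,28,0],[0,0,0],0],[[-1,28,0],[0,0,0],0],[[-1,28,0],[0,0,0],0],[[-1,28,0],[0,0,0],0],[[0,28,0],[0,0,0],0]]'

```text
clock: 16.93
eef_pos: [0.4265, 0.1465, 0.0532]
tool_rot: [0.628, 0.778, 0.0, 0.0]
ft_force: [0.3, -0.3, -1.8]
grip_width: 0.0506
grasp_force: 63.6
```

Call:
drive_tool --increments '[[[0,28,0],[0,0,0],0],[[0,28,0],[0,0,0],0],[[0,28,0],[0,0,0],0],[[0,26,0],[0,0,0],0],[[0,14,0],[0,0,0],0],[[0,0,0],[0,0,0],0],[[0,0,0],[0,0,0],0]]'

```text
clock: 17.52
eef_pos: [0.4267, 0.2694, 0.0527]
tool_rot: [0.627, 0.779, -0.0, 0.0]
ft_force: [0.5, -0.6, -1.5]
grip_width: 0.0505
grasp_force: 63.5
```

```bash
python3 - <<'E'
from st import *
st()
s=camera('scene');b=s['image'][170:250,185:305];cv2.imwrite('pics/c5.png',cv2.resize(b,None,fx=5,fy=5,interpolation=cv2.INTER_CUBIC)[...,::-1])
E
```

```text
t 17.52 pos [426.7 269.4  52.7] close 12.28 z [-0.    -0.001 -1.   ] w 50.5 F [ 0.5 -0.6 -1.5] 63.5 j6 1.92
```

View pics/c5.png

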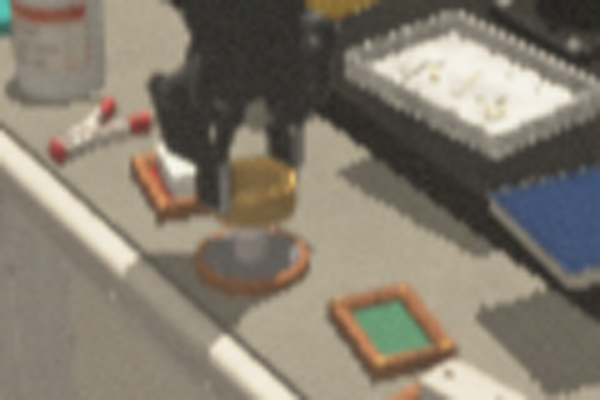

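The crop shows the bush held level over the post, at (255,190) above the stand at (252,255). I lower it.

Call:
drive_tool --increments '[[[0.5,1,-4],[0,0,0],0],[[0,0,-8],[0,0,0],0],[[0,0,-8],[0,0,0],0],[[0,0,-7],[0,0,0],0],[[0,0,-4],[0,0,0],0],[[0,0,-3],[0,0,0],0],[[0,0,-2],[0,0,0],0],[[0,0,0],[0,0,0],0]]'

```text
clock: 18.23
eef_pos: [0.4274, 0.2701, 0.0165]
tool_rot: [0.628, 0.778, -0.0, -0.0]
ft_force: [0.5, 0.8, -1.8]
grip_width: 0.0503
grasp_force: 63.5
```

Call:
drive_tool --increments '[[[0,0,0],[0,0,0],0],[[0,0,0],[0,0,0],0]]'

```text
clock: 18.4
eef_pos: [0.4277, 0.2705, 0.0167]
tool_rot: [0.628, 0.778, 0.0, 0.0]
ft_force: [-0.6, -0.5, -2.1]
grip_width: 0.0503
grasp_force: 63.5
```

Call:
drive_tool --increments '[[[0,0,-0.6],[0,0,0],0],[[0,0,0],[0,0,0],0],[[0,0,0],[0,0,0],0.7],[[0,0,0],[0,0,0],0.85],[[0,0,0],[0,0,0],1],[[0,0,0],[0,0,0],1],[[0,0,15],[0,0,0],1],[[0,0,32],[0,0,0],1]]'

```text
clock: 19.07
eef_pos: [0.4244, 0.2684, 0.0599]
tool_rot: [0.628, 0.778, -0.004, -0.001]
ft_force: [0.2, 0.0, -0.0]
grip_width: 0.0853
grasp_force: 0.0
```

Call:
drive_tool --increments '[[[0,0,32],[0,0,0],1],[[0,-33,0],[0,0,-6.2],1],[[0,-33,0],[0,0,-6.2],1],[[0,-33,0],[0,0,-6.2],1],[[0,-33,0],[0,0,-6.2],1],[[0,-33,0],[0,0,-6.2],1],[[0,-33,0],[0,0,-6.2],1],[[0,-33,0],[0,0,-6.2],1]]'

```text
clock: 19.73
eef_pos: [0.4273, 0.0379, 0.0953]
tool_rot: [0.872, 0.489, 0.0, 0.0]
ft_force: [0.2, -1.0, -0.7]
grip_width: 0.0855
grasp_force: 0.0
```

Call:
drive_tool --increments '[[[0,-33,0],[0,0,-6.2],0.8],[[0,-33,0],[0,0,-6.2],0.8],[[0,-33,0],[0,0,-6.2],0.8],[[15,-33,0],[0,0,-6.2],0.8],[[15,-33,0],[0,0,-6.2],0.8],[[15,-33,0],[0,0,-6.2],0.8],[[15,-33,0],[0,0,-6.2],0.8],[[15,-33,0],[0,0,-6.2],0.8]]'

```text
clock: 20.4
eef_pos: [0.5029, -0.2266, 0.0951]
tool_rot: [0.997, 0.077, 0.0, 0.0]
ft_force: [0.7, 0.4, -0.2]
grip_width: 0.0682
grasp_force: 0.0
```

```bash
python3 - <<'E'
from st import *
st()
s,t=camera('scene'),camera('top');v=[]
for c in(s,t):
   for e in silhouettes('block_medium',c)[:3]:
    if e['conf']>.3: print(e['conf'],e['bbox'],fit('block_medium',[(c,e['region'])]))
b=s['image'][170:330,185:425];cv2.imwrite('pics/c6.png',cv2.resize(b,None,fx=3.3,fy=3.3,interpolation=cv2.INTER_CUBIC)[...,::-1])
E
```

```text
t 20.4 pos [ 502.9 -226.6   95.1] close -81.12 z [ 0. -0. -1.] w 68.2 F [ 0.7  0.4 -0.2] 0.0 j6 2.56
0.67 [393.4, 303.4, 415.3, 320.1] (array([ 0.54532031, -0.32836248,  1.47014456]), np.float64(0.11671195652173913))
```

View pics/c6.png

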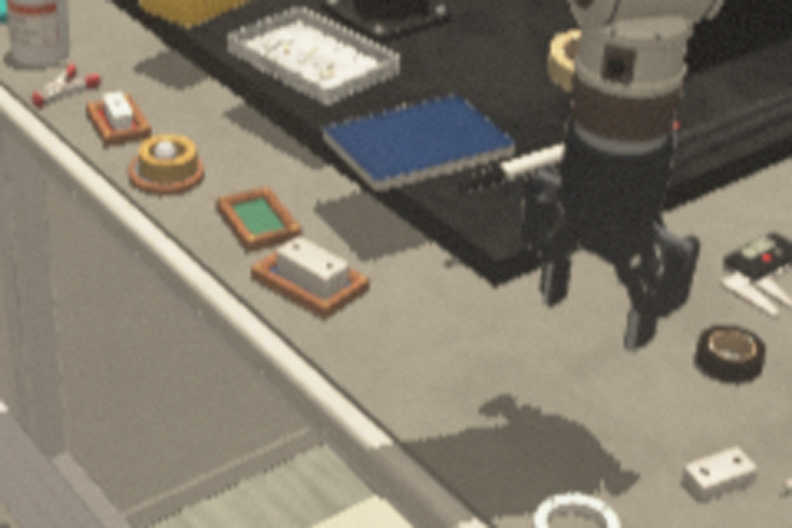

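The bush at (165,155) sits on its seat round the post. The medium block is clear at about (546,-328), with a closing angle of -98°.

Call:
drive_tool --increments '[[[11,-26,0],[0,0,-4.2],0.8],[[11,-26,0],[0,0,-4.2],0.8],[[11,-26,0],[0,0,-4.2],0.8],[[10,-23.5,0],[0,0,-4.2],0.8],[[0,0,-25],[0,0,0],0.8],[[0,0,-25],[0,0,0],0.8],[[0,0,-15],[0,0,0],0.8],[[0,0,0],[0,0,0],0.8]]'

```text
clock: 21.27
eef_pos: [0.5421, -0.3227, 0.0257]
tool_rot: [0.998, -0.065, -0.004, -0.002]
ft_force: [-0.8, 0.0, -0.1]
grip_width: 0.0682
grasp_force: 0.0
```

```bash
python3 st.py
```

```text
t 21.27 pos [ 542.1 -322.7   25.7] close -97.46 z [-0.008  0.005 -1.   ] w 68.2 F [-0.8  0.  -0.1] 0.0 j6 2.73
```

Call:
drive_tool --increments '[[[0,0,0],[0,0,0],0.8],[[0,0,0],[0,0,0],0.8],[[0,0,0],[0,0,0],0.8]]'

```text
clock: 21.52
eef_pos: [0.5467, -0.3262, 0.032]
tool_rot: [0.998, -0.066, 0.001, 0.001]
ft_force: [0.6, -0.4, 0.3]
grip_width: 0.0682
grasp_force: 0.0
```

```bash
python3 st.py
```

```text
t 21.52 pos [ 546.7 -326.2   32. ] close -97.53 z [ 0.003 -0.002 -1.   ] w 68.2 F [ 0.6 -0.4  0.3] 0.0 j6 2.74
```

Call:
drive_tool --increments '[[[-0.5,-1.5,-8],[0,0,0],0.8],[[0,0,-7],[0,0,0],0.8],[[0,0,-4],[0,0,0],0.8],[[0,0,-3],[0,0,0],0.8],[[0,0,0],[0,0,0],0.6],[[0,0,0],[0,0,0],0.45],[[0,0,0],[0,0,0],0.4],[[0,0,0],[0,0,0],0.4]]'

```text
clock: 22.18
eef_pos: [0.5452, -0.3279, 0.0082]
tool_rot: [0.998, -0.066, 0.0, 0.0]
ft_force: [-0.5, -0.5, 0.1]
grip_width: 0.034
grasp_force: 0.0
```

```bash
python3 st.py
```

```text
t 22.18 pos [ 545.2 -327.9    8.2] close -97.59 z [ 0. -0. -1.] w 34.0 F [-0.5 -0.5  0.1] 0.0 j6 2.73
```

Call:
drive_tool --increments '[[[0,0,0],[0,0,0],0.3],[[0,0,0],[0,0,0],0.2],[[0,0,0],[0,0,0],0.1],[[0,0,0],[0,0,0],0],[[0,0,0],[0,0,0],0],[[0,0,0],[0,0,0],0]]'

```text
clock: 22.68
eef_pos: [0.5454, -0.328, 0.0087]
tool_rot: [0.998, -0.066, 0.001, 0.0]
ft_force: [-1.3, -0.5, 4.8]
grip_width: 0.0233
grasp_force: 59.0
```

```bash
python3 st.py
```

```text
t 22.68 pos [ 545.4 -328.     8.7] close -97.59 z [ 0.001 -0.001 -1.   ] w 23.3 F [-1.3 -0.5  4.8] 59.0 j6 2.73
```

Call:
drive_tool --increments '[[[0,0,10],[0,0,0],0],[[0,0,18],[0,0,0],0],[[0,0,18],[0,0,0],0],[[-9,20,0],[0,0,4],0],[[-12,28,0],[0,0,5],0],[[-12,28,0],[0,0,5],0],[[-12,28,0],[0,0,5],0],[[-12,28,0],[0,0,5],0]]'

```text
clock: 23.35
eef_pos: [0.4866, -0.1942, 0.0537]
tool_rot: [0.989, 0.145, -0.001, -0.001]
ft_force: [-0.4, 0.4, -1.2]
grip_width: 0.0226
grasp_force: 58.6
```

Call:
drive_tool --increments '[[[-12,28,0],[0,0,5],0],[[-12,28,0],[0,0,5],0],[[-9,28,0],[0,0,5],0],[[0,28,0],[0,0,5],0],[[0,28,0],[0,0,5],0],[[0,28,0],[0,0,5],0],[[0,28,0],[0,0,5],0],[[0,28,0],[0,0,5],0]]'

```text
clock: 24.02
eef_pos: [0.4542, 0.0297, 0.054]
tool_rot: [0.88, 0.474, -0.0, -0.0]
ft_force: [0.9, -0.2, -1.3]
grip_width: 0.0228
grasp_force: 58.6
```

Call:
drive_tool --increments '[[[0,28,0],[0,0,5],0],[[0,28,0],[0,0,5],0],[[0,28,0],[0,0,5],0],[[0,20,0],[0,0,5],0],[[0,10,0],[0,0,0],0],[[0,0,0],[0,0,0],0],[[0,0,0],[0,0,0],0]]'

```text
clock: 24.6
eef_pos: [0.4545, 0.142, 0.0538]
tool_rot: [0.786, 0.618, -0.001, 0.0]
ft_force: [0.1, -0.4, -1.4]
grip_width: 0.0229
grasp_force: 58.5
```

```bash
python3 - <<'E'
from st import *
st()
s=camera('scene');b=s['image'][185:275,205:325];cv2.imwrite('pics/c7.png',cv2.resize(b,None,fx=5,fy=5,interpolation=cv2.INTER_CUBIC)[...,::-1])
E
```

```text
t 24.6 pos [454.5 142.   53.8] close -13.64 z [-0.001 -0.001 -1.   ] w 22.9 F [ 0.1 -0.4 -1.4] 58.5 j6 2.11
```

View pics/c7.png

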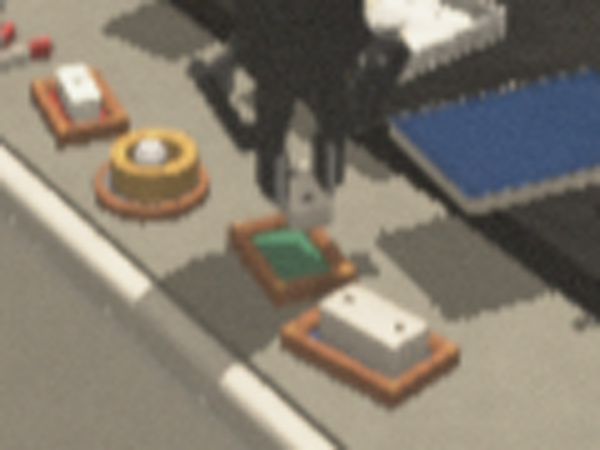

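The medium block is held level above the green recess, with its end at (308,200), and needs about 9 mm more in y.

Call:
drive_tool --increments '[[[1,9.5,0],[0,0,0],0],[[0,0,-10],[0,0,0],0],[[0,0,-13],[0,0,0],0],[[0,0,-8],[0,0,0],0],[[0,0,-4],[0,0,0],0],[[0,0,-2],[0,0,0],0],[[0,0,-1],[0,0,0],0],[[0,0,0],[0,0,0],0]]'

```text
clock: 25.32
eef_pos: [0.4562, 0.1517, 0.0161]
tool_rot: [0.786, 0.618, 0.0, 0.0]
ft_force: [-0.2, 0.3, -1.8]
grip_width: 0.023
grasp_force: 58.5
```

Call:
drive_tool --increments '[[[0,0,0],[0,0,0],0],[[0,0,0],[0,0,0],0]]'

```text
clock: 25.48
eef_pos: [0.4564, 0.1519, 0.0165]
tool_rot: [0.786, 0.618, 0.0, 0.0]
ft_force: [1.0, -1.8, -1.4]
grip_width: 0.0227
grasp_force: 58.6
```

Call:
drive_tool --increments '[[[0,0,-1.3],[0,0,0],0],[[0,0,0],[0,0,0],0],[[0,0,0],[0,0,0],0.3],[[0,0,0],[0,0,0],0.45],[[0,0,0],[0,0,0],0.6],[[0,0,0],[0,0,0],0.6],[[0,0,15],[0,0,0],0.6],[[0,0,35],[0,0,0],0.6]]'

```text
clock: 26.15
eef_pos: [0.4522, 0.1506, 0.0615]
tool_rot: [0.786, 0.618, -0.005, -0.002]
ft_force: [0.8, -0.9, -0.1]
grip_width: 0.0514
grasp_force: 0.0
```

Call:
drive_tool --increments '[[[0,0,40],[0,0,0],0.6],[[0,0,40],[0,0,0],0.6],[[-20,0,40],[0,0,0],0.6],[[-30,0,20],[0,0,0],0.6],[[-40,0,0],[0,0,0],0.6],[[-40,0,0],[0,0,0],0.6],[[0,0,0],[0,0,0],0.6],[[0,0,0],[0,0,0],0.6]]'

```text
clock: 26.82
eef_pos: [0.3256, 0.1515, 0.2022]
tool_rot: [0.785, 0.619, 0.0, 0.0]
ft_force: [1.2, 0.8, 1.2]
grip_width: 0.0514
grasp_force: 0.0
```

```bash
python3 - <<'E'
from st import *
st()
s,t=camera('scene'),camera('top')
for n,z in(('block_small',.006),('block_large',.006),('block_medium',.006),('brass_bush',.01),('flat_ring',0),('tape_roll',0)):
  for c,k in((s,'s'),(t,'t')):
   for e in silhouettes(n,c):
    if e['conf']>.35: print(n,k,round(e['conf'],2),*fit(n,[(c,e['region'])],z))
b=s['image'][185:275,200:320];a=t['image'][215:262,190:330]
b=cv2.resize(b,(480,360),interpolation=cv2.INTER_CUBIC);a=cv2.resize(a,(700,235),interpolation=cv2.INTER_CUBIC)
o=np.zeros((598,700,3),np.uint8);o[:360,:480]=b;o[362:597]=a
cv2.imwrite('pics/c8.png',o[...,::-1])
E
```

```text
t 26.82 pos [325.6 151.5 202.2] close -13.49 z [ 0.001  0.    -1.   ] w 51.4 F [1.2 0.8 1.2] 0.0 j6 2.24
block_small s 0.45 [0.43601163 0.38502318 2.85895307] 0.15770833333333334
block_small t 0.49 [0.43723241 0.38345871 2.85955777] 0.14749313186813187
block_large s 0.6 [0.43891378 0.04430974 0.12663339] 0.07964085820895522
block_large t 0.54 [0.44103479 0.04481733 0.21453991] 0.10800137362637363
block_medium s 0.53 [ 0.45564824  0.15435129 -0.26629021] 0.11086309523809523
block_medium t 0.56 [ 0.42091623 -0.30556659  1.97430391] 0.47875
brass_bush s 0.64 [0.42914557 0.27455256 0.06202285] 0.1419334975369458
brass_bush t 0.72 [0.42809361 0.26886331 0.18323515] 0.08123585972850679
flat_ring s 0.63 [ 0.42015877 -0.30758366  0.10114407] 0.04001199360341151
tape_roll s 0.76 [ 0.66027448 -0.23531938  0.07383274] 0.17960640138408304
tape_roll s 0.61 [0.44678936 0.13561014 0.08491222] 0.829744170984456
tape_roll t 0.56 [0.43881862 0.04987364 0.09554168] 0.45511816628701596
tape_roll t 0.52 [ 0.66199912 -0.23691976  0.15722905] 0.10176809210526316
tape_roll t 0.37 [0.44031031 0.04038356 0.18070674] 0.5933823529411765
```

View pics/c8.png

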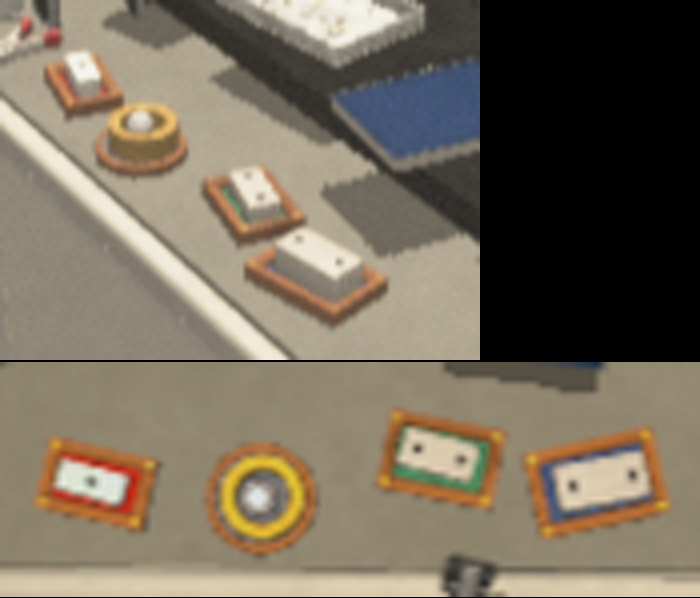

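All three blocks lie inside their recesses, within about 4 mm of centre. The bush sits round the post, and the ring and tape have not moved. Handing in.

```bash
python3 -c "
from workcell import *
print(job_done())"
```

```text
the job is handed in; nothing more can be done
None
```

I handed the job in after about 27 s of the 106 s allowed: the three blocks lie in their own nests within about 4 mm of centre, the bush is on its seat round the post, and the ring and tape are where they were; the judge's verdict was not shown.

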